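Hand the mate to the guest on the lazy susan

TASK

Serve the mate: take the wooden gourd that has the bombilla in it and stand it in the middle of the empty cork place on the lazy susan, turned so that the bombilla points outward along the dark inlaid line, to the guest. The lazy susan turns very freely and is already set for the guest, so leave it as it points; hold the gourd by its body and keep your hand off the bombilla, keep it upright all the way, and set it down softly, letting go only once it stands on the cork without pressing it down. Leave everything else where it is.

Things in the scene. Friction and masses are not known exactly. Their poses are not given: they have to be found in the camera images.
- gourd: Dark carved wooden gourd, metal-bound open mouth, steel bombilla in it, about 245 g; stands on the bare counter to the right. Origin: centre of its underside, z up, x toward the side the bombilla leans to. Round, 80 mm tall: foot 44 mm across, straight-sided belly 62 mm across from 26 to 48 mm up (hold it there), neck 48 mm across at 70 mm, rim 51 mm across.
- bombilla: Drinking tube 8 mm thick, firmly clipped to the gourd's rim, one rigid piece with it, same origin and axes. It leaves the mouth at x = 16, z = 80 mm and leans out through x = 38, z = 130 and x = 52, z = 149. A hand straight from above runs into it; one leaning 30 to 45 degrees away, fingers pointing down and toward +x (or up to 60 degrees to either side of +x), clears it.
- mouthpiece (a point): The tip of the bombilla, 76 mm out along the gourd's +x and 159 mm above its underside.
- turntable: Free-turning wooden disc of the lazy susan, 340 mm across, 18 mm thick, top 32 mm above the counter. Origin on its axis at the underside, z up, x along the dark inlaid line running out through the empty cork place to the rim. About 0.15 N sideways at the place sets it turning; it does not tip or sink. A cup and a sugar bowl stand on its two other cork places.
- place (a point): Centre of the top of the empty cork place: a cork disc 80 mm across and 3 mm thick, 105 mm out from the axis along the turntable's x; cork top 35 mm above the counter. Its axes are the turntable's.
- rim_mark (a point): The outer end of the inlaid line, on the turntable's rim, 168 mm from the axis.
- cup: Bystander: white ceramic cup, 66 mm across, 60 mm tall, on one of the turntable's other cork places, 105 mm out from the axis, 123 degrees round from the line (counter-clockwise from above).
- sugar_bowl: Bystander: lidded white sugar bowl, 72 mm across, 69 mm tall, on the third cork place, 123 degrees round from the line the other way.
- canister: Bystander: green enamel canister with lid, 99 mm across, 140 mm tall, on the counter.
- small_gourd: Bystander: a smaller wooden gourd without a bombilla, 53 mm across, 69 mm tall, on the counter.
- thermos: Bystander: steel thermos flask, 86 mm across, 270 mm tall, on the counter to the left.
- biscuit_plate: Bystander: white plate 150 mm across with biscuits, 26 mm tall, on the counter to the left.
- teaspoon: Bystander: steel teaspoon 122 mm long lying on the counter at the far side.

How it is judged:
On the way, in this order (a step that is already met when the one before it is completed fails the run):
1. the gourd is lifted clear of the counter (height (world z) of gourd above 0.05 m), for 0.1 s.
2. the gourd stands on the marked cork place while the hand still holds it (horizontal distance between gourd and place below 0.015 m and z of gourd in the frame of place below 0.004 m and contact force between gourd and turntable above 0.5 N and contact force between the fingers and gourd above 1 N), for 0.1 s.
At the end, for the whole second after the job is handed in: Gourd upright, released and at rest on the marked cork, within 12 mm of its centre, bombilla outward within 11 degrees of the line; lazy susan at rest and turned no more than 15 mm at the rim (about 5 degrees); all else within 20 mm of where it stood (horizontal distance between gourd and place below 0.012 m and z of gourd in the frame of place between -0.003 and 0.003 m and angle between gourd's own z axis and vertical below 0.05 rad and angle between the x axis of gourd and the x axis of turntable, either way round below 0.2 rad and x of mouthpiece in the frame of place above 0.05 m and distance of rim_mark from where it was at the start of the episode below 0.015 m and linear speed of gourd below 0.01 m/s and angular speed of turntable below 0.02 rad/s and contact force between the fingers and gourd below 0.1 N and distance of each of cup, sugar_bowl, canister, small_gourd, thermos, biscuit_plate, teaspoon from where it was at the start of the episode below 0.02 m); the robot touches nothing.
It fails at once if the hand or arm touches the bombilla (more than 1.5 N) (contact force between any of the fingers, the arm and bombilla above 1.5 N).
It fails at once if the lazy susan is turned by more than about 5 degrees (15 mm at the rim) (distance of rim_mark from where it was at the start of the episode above 0.015 m).
It fails at once if the gourd is tipped by more than 20 degrees (angle between gourd's own z axis and vertical above 0.35 rad).
It fails at once if the gourd is pressed or knocked onto the lazy susan with more than 25 N (contact force between gourd and turntable above 25 N).
It fails at once if another thing is pushed more than 20 mm (distance of any of cup, sugar_bowl, canister, small_gourd, thermos, biscuit_plate, teaspoon from where it was at the start of the episode above 0.02 m).
It also fails if it takes over 53 s, if anything falls off the work surface, if the arm or the gripper's body presses on something with over 40 N, if the wrist force passes 120 N, or if a joint passes its speed limit or range.

ROBOT

A 6-joint arm with a two-finger parallel gripper is mounted at the origin on the work surface. World frame = base frame: x ahead of the robot, y to its left, z up, the work surface at z = 0. Lengths are in m, angles in rad, forces in N, time in s.
With the tool pointing down it reaches from about 0.35 to 0.975 m from the base axis. Payload 4.9 kg.
Tool frame: the origin (TCP) lies on the centre line of the jaws, within the pads' length; the fingertips stand manip.tcp_to_tips ahead of it and the grasp point (between the pads) is the TCP (manip.tcp_to_tips is the distance from the TCP to the fingertips, in m); y points along the fingers, z is the direction in which the jaws open and shut, and the axes are right-handed (so a half turn about y gives the same grasp; the last joint's range is limited). The gripper opens to 85 mm and grips with 20 to 120 N. Pads are 22 mm wide; open, the fingers measure 114 mm over their backs; the gripper's body (76 mm by 85 mm) begins 54 mm behind the grasp point. The pads swing forward as they close: fully open they stand 13 mm farther back than shut.
Start: joints at [-1.431, 0.053, 1.613, -0, 1.476, -0.119], TCP at [0.16, -0.604, 0.25] pointing down, gripper open.
Joint ranges: [-3.01, 3.01], [-1.01, 2.22], [0.06, 2.58], [-1.02, 4.17], [0.09, 2.62], [-3.14, 3.14]. Speed limits (rad/s): [2.57, 2.57, 3.14, 3.14, 3.14, 3.14].

INTERFACE

Orientations are given as a unit quaternion [w, x, y, z].
In Python, from plant import manip gives the robot as it stands.
- The arm moves only by the tool apply_moves, never from a script. Its argument "moves" is a list of rows, each a list of 7 numbers: the gripper's target within -1 to 1 (shut at 1, half-way at 0, fully open at -1), then the shift along the tool's x, y, z in mm, then the turn, a rotation vector about the tool's x, y, z in degrees. A call has 1 to 20 rows; each row shifts and turns the commanded pose from where the row before left it, along the tool's axes as they then stand; what a row does not reach is not made up. A row lasts 1/10 s, in which the tool goes at most 50 mm and 8.59 degrees, less where a joint would pass 70% of its speed; a pose out of reach is approached as far as the arm can. A call with a gripper value outside its range is refused whole. The fingers move at their own pace and stop on an object; the grip force is fixed at half the most. Time passes only in rows, so rows that do not move let the fingers close. It gives the time, the measured TCP pose, the force and the opening at its end, in the units of the state.
- manip.state(): the state, without advancing time (a new reading comes with each control period).
- manip.grab_frame(name): name is "side" or "top" or "wrist"; returns the picture (384x512x3 uint8, blue, green, red); there is no depth.
- manip.calibration(name): a dict with "mtx" (3x3 intrinsics, pixels), "T" (4x4, takes a point from camera to world coordinates); the wrist camera has in their place "T_tool_cam" (4x4, takes a point from camera to tool coordinates, whose origin is the TCP and whose axes are the tool frame's). Camera axes: x right, y down, z forward; pixel columns grow to the right and rows downward; lengths in m; the calibration is good to about 2 mm. A picture is of the moment at which its call begins: read the wrist's pose just before it. calibration takes no time and is no camera call.
- manip.job_done(): hands the job in, once; it reports no verdict.
The state is a dict: "time": time; "joint_pos": joint angles; "joint_vel": joint speeds; "joint_efforts": joint torques, N m; "tool_pos": TCP position; "tool_rot": TCP orientation; "contact_force": force on the tool from outside, world axes, zero at the start; "ft_torque": the same for the moment, N m; "gripper_width": opening from 0.0 (shut) to 1.0 (fully open).
Only numpy, scipy, OpenCV 4.12 (cv2) and the standard library are available. Lean on these libraries where they do the work, as an engineer would, in place of code of your own. Each camera call takes 0.05 s, during which the arm holds its last target. There are 200 camera calls.

## Working session

There is one attempt and no reset: what is moved stays moved. The work goes in short steps, Python scripts to look and compute and a tool call to move; the robot and the scene stay as the last step left them, time stands still between calls to the robot, and variables do not carry over. Pictures are saved under pics/ and viewed, about 8 in all and at most 12, crops included, and the job is handed in when it is done.

Besides the shell and the picture viewer there is one more tool, called as a command line: name --pt "numbers of a row" for each row, then --argument value for the rest. apply_moves: Moves the arm, as the interface text tells. Its arguments: {"type":"object","properties":{"moves":{"type":"array","items":{"type":"array","items":{"type":"number"}}}},"required":["moves"]}

```bash
mkdir -p pics
cat > h.py <<'E'
from plant import manip
import numpy as np, cv2
from scipy.spatial.transform import Rotation as R
def rot(q): return R.from_quat([q[1],q[2],q[3],q[0]]).as_matrix()
def cam(n,s=None):
    c=manip.calibration(n)
    if 'T' in c: return np.array(c['mtx']),np.array(c['T'])
    s=s or manip.state(); T=np.eye(4); T[:3,:3]=rot(s['tool_rot']); T[:3,3]=s['tool_pos']
    return np.array(c['mtx']),T@np.array(c['T_tool_cam'])
def ray(K,T,p):
    d=T[:3,:3]@np.linalg.solve(K,[p[0],p[1],1.]); return T[:3,3],d
def onz(K,T,p,z):
    o,d=ray(K,T,p); return o+d*(z-o[2])/d[2]
def proj(K,T,X):
    c=np.linalg.inv(T)@np.append(X,1); u=K@c[:3]; return u[:2]/u[2]
def tri(rs):
    A=np.zeros((3,3));b=np.zeros(3)
    for o,d in rs:
        d=d/np.linalg.norm(d);P=np.eye(3)-np.outer(d,d);A+=P;b+=P@o
    x=np.linalg.solve(A,b); return x,[np.linalg.norm(np.cross(x-o,d/np.linalg.norm(d))) for o,d in rs]
E
python3 - <<'E'
from h import *
s=manip.state();print(s, manip.tcp_to_tips)
print(rot(s['tool_rot']).round(3))
for n in('top','side','wrist'):
    f=manip.grab_frame(n);cv2.imwrite(f'pics/{n}0.png',f)
    K,T=cam(n,s);print(n,K.round(1).tolist(),T.round(3).tolist())
E
```

```text
{'time': 0.0, 'joint_pos': array([-1.43099165e+00,  5.33585391e-02,  1.61432695e+00,  4.00528686e-06,
        1.47600388e+00, -1.19008163e-01]), 'joint_vel': array([ 7.80574923e-04, -2.93631095e-04,  4.43301648e-05,  1.62279136e-03,
       -7.52460168e-04,  2.19342545e-03]), 'joint_efforts': array([-5.10326718e-04, -3.93686235e+01, -3.70174706e+01, -1.32787613e-04,
        7.07163315e-03, -8.78180089e-06]), 'tool_pos': array([ 0.15987066, -0.60358796,  0.24904226]), 'tool_rot': array([ 0.0912425 , -0.0912551 ,  0.70193533, -0.70045278]), 'contact_force': array([-0.27696614, -0.46726985,  0.13090975]), 'ft_torque': array([0.02765225, 0.02399094, 0.02748946]), 'gripper_width': 1.0004664575975322} 0.019
[[-0.967 -0.     0.256]
 [-0.256  0.002 -0.967]
 [-0.    -1.    -0.002]]
top [[414.6, 0.0, 258.1], [0.0, 414.6, 194.4], [0.0, 0.0, 1.0]] [[-0.007, -0.994, 0.11, 0.399], [-1.0, 0.008, 0.012, 0.062], [-0.013, -0.11, -0.994, 1.164], [0.0, 0.0, 0.0, 1.0]]
side [[463.1, 0.0, 259.9], [0.0, 463.1, 193.1], [0.0, 0.0, 1.0]] [[0.997, -0.063, 0.037, 0.456], [-0.072, -0.776, 0.626, -0.856], [-0.011, -0.627, -0.779, 1.252], [0.0, 0.0, 0.0, 1.0]]
wrist [[324.4, 0.0, 253.0], [0.0, 324.4, 193.8], [0.0, 0.0, 1.0]] [[0.255, -0.932, -0.257, 0.225], [-0.967, -0.247, -0.065, -0.587], [-0.003, 0.265, -0.964, 0.372], [0.0, 0.0, 0.0, 1.0]]
```

View pics/top0.png

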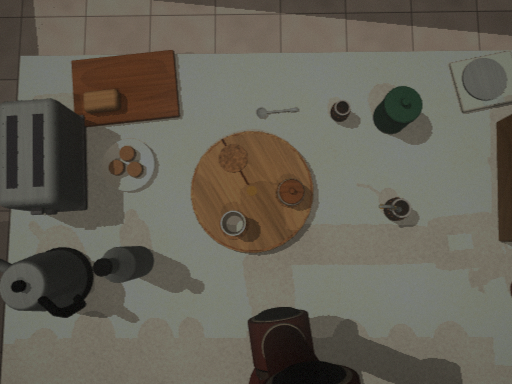

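View pics/side0.png

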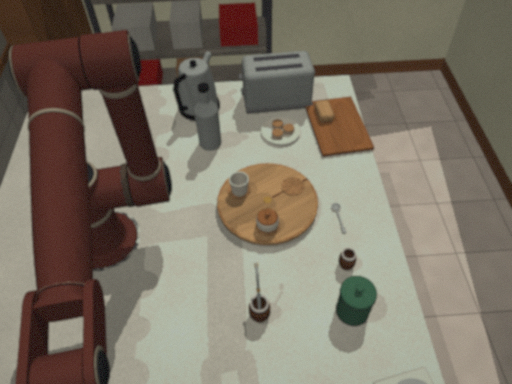

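The top view shows the turntable around (252,191), the empty cork near (234,158) with the line going to (222,140), and the gourd at (398,208) with the bombilla pointing left. I'll enlarge these areas next.

Run:
```python
from h import *
t=cv2.imread('pics/top0.png');s=cv2.imread('pics/side0.png')
def c(i,x,y,w,h,k): return cv2.resize(i[y:y+h,x:x+w],None,fx=k,fy=k,interpolation=cv2.INTER_CUBIC)
a=np.hstack([c(t,185,125,66,50,6),c(t,365,180,66,50,6)])
b=np.hstack([c(s,260,165,66,50,6),c(s,230,260,66,66*50//66+16,6)[:396]] if 0 else [c(s,260,165,66,66,6),c(s,230,260,66,66,6)])
o=np.vstack([a,b[:300*1]]);o=np.vstack([a,b])[:600] if 0 else np.vstack([a,c(np.hstack([s[165:215,260:326],s[258:308+0,230:296]]),0,0,132,50,6)])
cv2.imwrite('pics/crops.png',cv2.convertScaleAbs(o,alpha=1.5))
# turntable ellipse
hsv=cv2.cvtColor(t,cv2.COLOR_BGR2HSV)
m=cv2.inRange(hsv,(5,70,50),(25,255,255));m[:, :188]=0;m[:,318:]=0;m[:125]=0;m[258:]=0
cn=max(cv2.findContours(cv2.morphologyEx(m,cv2.MORPH_CLOSE,np.ones((7,7))),0,1)[0],key=cv2.contourArea)
h=cv2.convexHull(cn)[:,0]
K,T=cam('top')
P=np.array([onz(K,T,p,.032)[:2] for p in h]); A=np.c_[2*P,np.ones(len(P))];x=np.linalg.lstsq(A,(P**2).sum(1),rcond=None)[0]
print('tt',x[:2],np.sqrt(x[2]+x[0]**2+x[1]**2), np.linalg.norm(P-x[:2],axis=1).round(3))
K,T=cam('side')
hs=cv2.cvtColor(s,cv2.COLOR_BGR2HSV)
m=cv2.inRange(hs,(5,70,50),(25,255,255));m[:, :210]=0;m[:,325:]=0;m[:160]=0;m[250:]=0
cn=max(cv2.findContours(m,0,1)[0],key=cv2.contourArea);h=cv2.convexHull(cn)[:,0]
P=np.array([onz(K,T,p,.032)[:2] for p in h]); A=np.c_[2*P,np.ones(len(P))];x=np.linalg.lstsq(A,(P**2).sum(1),rcond=None)[0]
print('tt side',x[:2],np.sqrt(x[2]+x[0]**2+x[1]**2))
```

```text
tt [0.53511843 0.09362227] 0.16885703862108864 [0.169 0.168 0.169 0.169 0.168 0.169 0.169 0.169 0.169 0.169 0.169 0.169
 0.169 0.168 0.169 0.169 0.169 0.17  0.169 0.169 0.169 0.169 0.169 0.169
 0.169 0.169 0.169 0.169 0.168 0.168 0.169 0.168 0.168 0.169 0.168 0.169
 0.169 0.169 0.169 0.17  0.169 0.169 0.169 0.169 0.168 0.17  0.169 0.169]
tt side [0.53439644 0.08986286] 0.16980921754464734
```

View pics/crops.png

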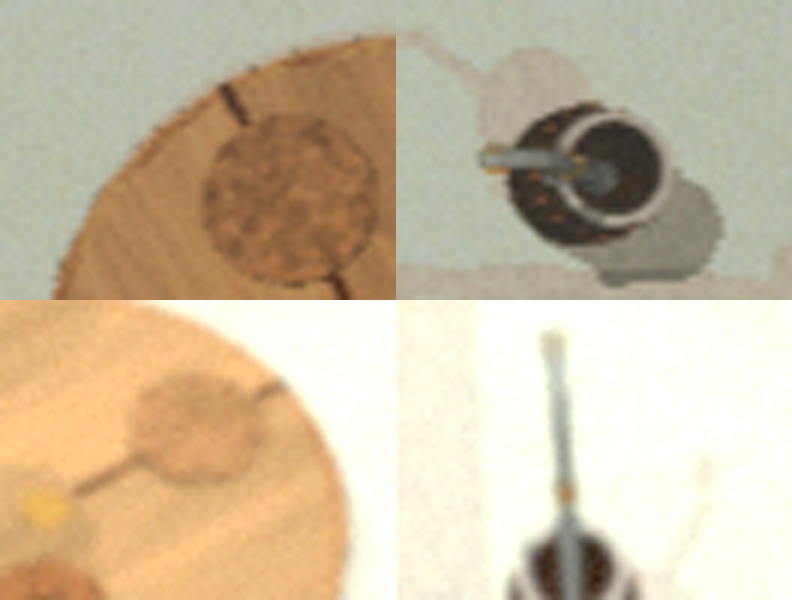

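The crops put the cork at about (233.3,158.2) in the top view and its line end at (222.5,139.7). The gourd rim centre is at (401.5,208) and the bombilla tip at (379.8,206.3); in the side view the tip is at (256,264).

Run:
```python
from h import *
K,T=cam('top');Ks,Ts=cam('side')
c=onz(K,T,(232.9,157.8),.035);l=onz(K,T,(222,139.2),.032);li=onz(K,T,(185+340/6-.5,125+285/6-.5),.032)
C=np.array([.535,.092])
print('place',c,'r',np.linalg.norm(c[:2]-C),'ang',np.degrees(np.arctan2(*(c[:2]-C)[::-1])),'line end',l,np.linalg.norm(l[:2]-C),np.degrees(np.arctan2(*(l[:2]-C)[::-1])),'line seg ang',np.degrees(np.arctan2(*(l-li)[1::-1])))
cs=onz(Ks,Ts,(260+197/6-.5,165+128/6-.5),.035);print('place side',cs)
rim=onz(K,T,(401.0,207.5),.08);tip=onz(K,T,(379.8,205.8),.159)
tt,e=tri([ray(K,T,(379.8,205.8)),ray(Ks,Ts,(255.8,264.2))])
print('rim',rim,'tip',tip,'tri',tt,e,'dist',np.linalg.norm((tip-rim)[:2]),'ang',np.degrees(np.arctan2(*(tip-rim)[1::-1])))
s=cv2.imread('pics/side0.png')
m=((s.max(2)<75)).astype(np.uint8);m[:285]=0;m[330:]=0;m[:,:240]=0;m[:,280:]=0
ys,xs=np.nonzero(m);print('side gourd bbox',xs.min(),xs.max(),ys.min(),ys.max())
print(' pred foot/rim in side',proj(Ks,Ts,[rim[0],rim[1],0]),proj(Ks,Ts,rim))
# small gourd / canister rough
for n,p,z in(('canister',(404,104),.14),('small',(342,107),.069),('sugar',(291,190),.1),('thermos',(103,267),.27)): print(n,onz(K,T,p,z).round(3))
```

```text
place [0.6265983  0.14495967 0.035     ] r 0.1058063076098443 ang 30.03534413197309 line end [0.68025657 0.17562177 0.032     ] 0.16760689421345326 29.92831160477058 line seg ang 29.778032901785497
place side [0.62567188 0.1454665  0.035     ]
rim [ 0.48152526 -0.29745833  0.08      ] tip [ 0.48003656 -0.22027603  0.159     ] tri [ 0.4792828  -0.22074269  0.15750342] [np.float64(0.0008740538220326598), np.float64(0.0008740538220327308)] dist 0.07719664914720441 ang 91.10498976437015
side gourd bbox 250 269 298 321
 pred foot/rim in side [259.65778111 315.41341549] [259.32075905 303.05226839]
canister [ 0.74  -0.297  0.14 ]
small [ 0.757 -0.154  0.069]
sugar [ 0.528 -0.01   0.1  ]
thermos [0.345 0.406 0.27 ]
```

```bash
cat >> h.py <<'E'
def orient(az,tilt):
    a,t=np.radians([az,tilt]);y=np.array([np.cos(a)*np.sin(t),np.sin(a)*np.sin(t),-np.cos(t)])
    z=np.array([np.sin(a),-np.cos(a),0]);return np.c_[np.cross(y,z),y,z]
def go(Rt=None,p=None):
    s=manip.state();R0=rot(s['tool_rot']);q=np.array(s['tool_pos'])
    if Rt is not None: print('rotvec deg',np.degrees(R.from_matrix(R0.T@Rt).as_rotvec()).round(2))
    if p is not None: print('shift mm now-axes',(R0.T@(p-q)*1000).round(1), 'target axes' if Rt is not None else '', (Rt.T@(p-q)*1000).round(1) if Rt is not None else '')
    print('pos',q.round(4),'y',R0[:,1].round(3),'z',R0[:,2].round(3),'q',np.round(s['joint_pos'],2),'w',s['gripper_width'],'F',np.round(s['contact_force'],1),'t',s['time'])
G=np.array([.4815,-.2975,.039]);PL=np.array([.6262,.1452,.035])
E
python3 - <<'E'
from h import *
Rt=orient(51,35);go(Rt,G-.13*Rt[:,1])
E
```

```text
rotvec deg [-10.96 -35.05  33.78]
shift mm now-axes [-329.   104.2 -169.5] target axes [-240.1  294.9   57.2]
pos [ 0.1599 -0.6037  0.2494] y [-0.     0.002 -1.   ] z [ 0.256 -0.967 -0.002] q [-1.43  0.05  1.61  0.    1.48 -0.12] w 0.9996987102243035 F [-0.3  0.3  0.7] t 0.15
```

apply_moves --pt "-1 0 0 0 -1.57 -5 4.83" --pt "-1 0 0 0 -1.57 -5 4.83" --pt "-1 0 0 0 -1.57 -5 4.83" --pt "-1 0 0 0 -1.57 -5 4.83" --pt "-1 0 0 0 -1.57 -5 4.83" --pt "-1 0 0 0 -1.57 -5 4.83" --pt "-1 0 0 0 -1.57 -5 4.83" --pt "-1 0 0 0 0 0 0" --pt "-1 0 0 0 0 0 0"

```text
time: 1.05
tool_pos: [0.1598, -0.6041, 0.2494]
tool_rot: [0.481, -0.098, 0.701, -0.518]
contact_force: [0.5, -0.4, 0.4]
gripper_width: 0.996
```

Run:
```python
from h import *
Rt=orient(51,35);go(Rt,G-.13*Rt[:,1])
```

```text
rotvec deg [-0.04 -0.15  0.04]
shift mm now-axes [-240.7  295.    56.2] target axes [-240.3  295.2   57. ]
pos [ 0.1598 -0.6041  0.2494] y [ 0.361  0.445 -0.82 ] z [ 0.776 -0.631 -0.001] q [-1.58  0.31  1.41  0.39  1.9  -0.86] w 0.9962692012966776 F [ 0.5 -0.4  0.4] t 1.05
```

apply_moves --pt "-1 -24 29.5 5.7 0 0 0" --pt "-1 -24 29.5 5.7 0 0 0" --pt "-1 -24 29.5 5.7 0 0 0" --pt "-1 -24 29.5 5.7 0 0 0" --pt "-1 -24 29.5 5.7 0 0 0" --pt "-1 -24 29.5 5.7 0 0 0" --pt "-1 -24 29.5 5.7 0 0 0" --pt "-1 -24 29.5 5.7 0 0 0" --pt "-1 -24 29.5 5.7 0 0 0" --pt "-1 -24 29.5 5.7 0 0 0" --pt "-1 0 0 0 0 0 0" --pt "-1 0 0 0 0 0 0"

```text
time: 2.25
tool_pos: [0.435, -0.355, 0.1467]
tool_rot: [0.482, -0.099, 0.7, -0.518]
contact_force: [0.5, -0.9, 0.1]
gripper_width: 0.999
```

Run:
```python
from h import *
Rt=orient(51,35);go(Rt,G)
s=manip.state();K,T=cam('wrist',s);f=manip.grab_frame('wrist')
g=cv2.resize(f,None,fx=1.5,fy=1.5)
for X in([*G[:2],0],[*G[:2],.08],[G[0]-.0015,G[1]+.076,.159]):
    p=proj(K,T,np.array(X));print(p);cv2.circle(g,tuple(int(v*1.5) for v in p),4,(0,0,255),1)
cv2.imwrite('pics/w1.png',g)
```

```text
rotvec deg [-0.04  0.08  0.1 ]
shift mm now-axes [  1.  130.6  -0.2] target axes [ 1.200e+00  1.306e+02 -1.000e-01]
pos [ 0.435  -0.355   0.1467] y [ 0.361  0.444 -0.82 ] z [ 0.778 -0.629  0.001] q [-1.07  0.09  1.84  0.56  1.49 -0.52] w 0.9988285187102123 F [ 0.5 -0.9  0.1] t 2.25
[252.00426633 205.85591601]
[251.74837187 171.15217998]
[157.59257196   8.19098301]
```

View pics/w1.png

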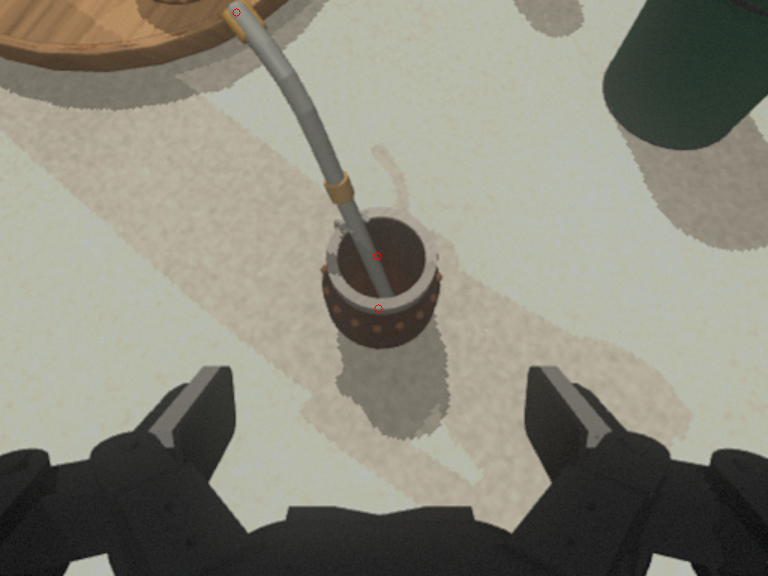

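The wrist view shows the rim centre at (382,260) against a predicted (378,257). The jaw centre is at 380, so the gourd is about 1 mm off and the approach is clear.

apply_moves --pt "-1 0.5 25 0.5 0 0 0" --pt "-1 0.5 25 0.5 0 0 0" --pt "-1 0 20 0 0 0 0" --pt "-1 0 20 0 0 0 0" --pt "-1 0 15 0 0 0 0" --pt "-1 0 15 0 0 0 0" --pt "-1 0 10 0 0 0 0" --pt "-1 0 0 0 0 0 0" --pt "-1 0 0 0 0 0 0"

```text
time: 3.2
tool_pos: [0.4821, -0.2998, 0.0394]
tool_rot: [0.482, -0.098, 0.7, -0.518]
contact_force: [0.8, -1.0, 0.1]
gripper_width: 0.999
```

Run:
```python
from h import *
go(orient(51,35),G)
cv2.imwrite('pics/w2.png',manip.grab_frame('wrist'))
```

```text
rotvec deg [-0.08  0.    0.03]
shift mm now-axes [-0.9  1.2 -1.9] target axes [-0.9  1.2 -1.9]
pos [ 0.4821 -0.2998  0.0394] y [ 0.362  0.445 -0.819] z [ 0.777 -0.63   0.001] q [-0.95  0.22  1.9   0.62  1.27 -0.54] w 0.9993740995641923 F [ 0.8 -1.   0.1] t 3.2
```

View pics/w2.png

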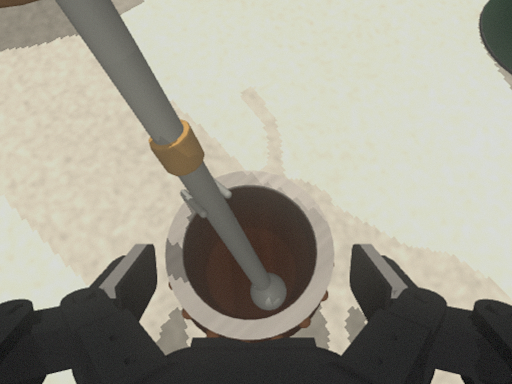

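The gourd is between the pads: rim centre at x≈250, jaw centre at x≈253, bombilla clear. I'll close now.

apply_moves --pt "1 0 0 -0.8 0 0 0" --pt "1 0 0 0 0 0 0" --pt "1 0 0 0 0 0 0" --pt "1 0 0 0 0 0 0" --pt "1 0 0 0 0 0 0" --pt "1 0 0 0 0 0 0" --pt "1 0 0 0 0 0 0" --pt "1 0 0 0 0 0 0"

```text
time: 4.05
tool_pos: [0.4816, -0.2999, 0.0403]
tool_rot: [0.482, -0.098, 0.699, -0.518]
contact_force: [-3.1, -1.7, 6.3]
gripper_width: 0.7
```

Run:
```python
from h import *
go(orient(51,35),G)
s=manip.state();Rn=rot(s['tool_rot']);print('up in tool',Rn.T@[0,0,1])
```

```text
rotvec deg [-0.14  0.03  0.03]
shift mm now-axes [-0.7  2.1 -1.6] target axes [-0.7  2.1 -1.6]
pos [ 0.4816 -0.2999  0.0403] y [ 0.363  0.444 -0.819] z [ 0.777 -0.63   0.002] q [-0.95  0.22  1.9   0.62  1.27 -0.54] w 0.7004141423877682 F [-3.1 -1.7  6.3] t 4.05
up in tool [-0.5731275  -0.81946291  0.00232574]
```

apply_moves --pt "1 -5.7 -8.2 0 0 0 0" --pt "1 -11.5 -16.4 0 0 0 0" --pt "1 -17.2 -24.6 0 0 0 0" --pt "1 -17.2 -24.6 0 0 0 0" --pt "1 -17.2 -24.6 0 0 0 0" --pt "1 -11.5 -16.4 0 0 0 0" --pt "1 0 0 0 0 0 0" --pt "1 0 0 0 0 0 0" --pt "1 0 0 0 0 0 0"

```text
time: 4.95
tool_pos: [0.4804, -0.2979, 0.1769]
tool_rot: [0.481, -0.098, 0.701, -0.516]
contact_force: [0.2, 0.1, -2.2]
gripper_width: 0.706
```

Run:
```python
from h import *
go(orient(51,35),G)
w=manip.grab_frame('wrist');s=manip.grab_frame('side')
o=np.hstack([w[100:384,60:460],cv2.resize(s[190:332,160:360],None,fx=2,fy=2,interpolation=cv2.INTER_CUBIC)])
cv2.imwrite('pics/w3.png',w);cv2.imwrite('pics/s3.png',s);cv2.imwrite('pics/c3.png',o)
```

```text
rotvec deg [ 0.13 -0.13 -0.01]
shift mm now-axes [ 78.2 113.5   1. ] target axes [ 78.2 113.5   0.6]
pos [ 0.4804 -0.2979  0.1769] y [ 0.359  0.447 -0.819] z [ 0.777 -0.63  -0.003] q [-0.95  0.02  1.85  0.59  1.47 -0.39] w 0.7055338075493734 F [ 0.2  0.1 -2.2] t 4.95
```

View pics/c3.png

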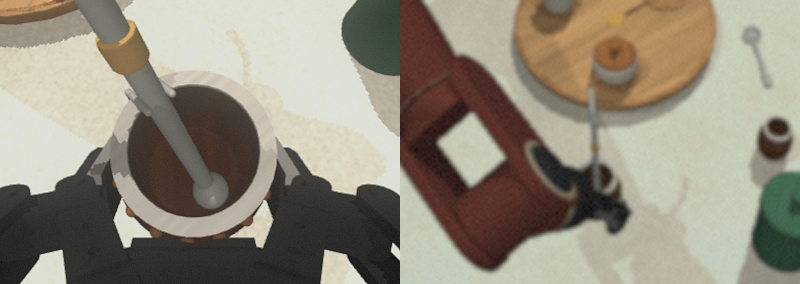

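The gourd is lifted and upright, with the fingers on its body and clear of the bombilla. Next I'll work out where it sits in the hand and compute the transport move.

```bash
cat >> h.py <<'E'
def inhand(f,dz=.0397,save=None):
    s=manip.state();K,T=cam('wrist',s);z=s['tool_pos'][2]+dz
    # rim: light, unsaturated ring; refined by caller
    return s,K,T,z
E
python3 - <<'E'
from h import *
s=manip.state();K,T=cam('wrist',s);p=np.array(s['tool_pos']);z=p[2]+.0397
# outer rim extents in crop: left 110, right 277, top 70, bottom ~237
pts=[(60+110,255),(60+277,255),(60+194,170),(60+194,337)]
W=[onz(K,T,q,z) for q in pts];print(np.round(W,4))
c=np.mean(W,0);print('centre-tcp',(c-p).round(4),'sizes',np.linalg.norm(W[0]-W[1]),np.linalg.norm(W[2]-W[3]))
# bombilla direction: bulb inside? use collar (x~31,z~.113?) pixel and top tip in side view
s3=cv2.imread('pics/s3.png');Ks,Ts=cam('side')
tip=onz(Ks,Ts,(160+191/2,190+93/2-1),p[2]-.0403+.159);print('tip side',tip,'rel',tip-c,np.degrees(np.arctan2(*(tip-c)[1::-1])))
for d in(-40,-45,-35):
  Rp=orient(30+d+0,35)
Rp=orient(51-61,35);tc=PL+np.array([0,0,.0403]);go(Rp,tc+[0,0,.12])
E
```

```text
[[ 0.4612 -0.2829  0.2167]
 [ 0.5008 -0.3151  0.2167]
 [ 0.499  -0.2771  0.2167]
 [ 0.4666 -0.317   0.2167]]
centre-tcp [ 0.0014 -0.      0.0397] sizes 0.051063494892019765 0.05134684851379901
tip side [ 0.48020488 -0.22015579  0.29571736] rel [-0.00169297  0.07788504  0.079     ] 91.2452316241886
rotvec deg [35.11 49.84  0.07]
shift mm now-axes [-367.3  235.7 -166.1] target axes [ -65.    23.2 -461.8]
pos [ 0.4805 -0.298   0.177 ] y [ 0.36   0.447 -0.819] z [ 0.777 -0.63  -0.003] q [-0.95  0.02  1.85  0.59  1.47 -0.39] w 0.7070368782624956 F [-0.2 -0.1 -2.1] t 5.05
```

apply_moves --pt "1 -5.7 -8.2 0 0 0 0" --pt "1 -5.7 -8.2 0 0 0 0" --pt "1 0 0 0 2 2.8 0" --pt "1 0 0 0 3.9 5.54 0" --pt "1 0 0 0 3.9 5.54 0" --pt "1 0 0 0 3.9 5.54 0" --pt "1 0 0 0 3.9 5.54 0" --pt "1 0 0 0 3.9 5.54 0" --pt "1 0 0 0 3.9 5.54 0" --pt "1 0 0 0 3.9 5.54 0" --pt "1 0 0 0 3.9 5.54 0" --pt "1 0 0 0 2 2.8 0" --pt "1 0 0 0 0 0 0" --pt "1 0 0 0 0 0 0"

```text
time: 6.45
tool_pos: [0.4814, -0.2988, 0.2]
tool_rot: [-0.154, -0.271, -0.652, 0.691]
contact_force: [-0.8, -0.7, -1.8]
gripper_width: 0.708
```

Run:
```python
from h import *
go(orient(-10,35),PL+[0,0,.0403+.12])
```

```text
rotvec deg [-0.18  0.1  -0.16]
shift mm now-axes [ -51.7   40.1 -462.4] target axes [ -51.    41.5 -462.4]
pos [ 0.4814 -0.2988  0.2   ] y [ 0.567 -0.103 -0.818] z [-0.174 -0.985  0.004] q [-0.86 -0.36  2.15  0.47  0.91  0.68] w 0.7079481225663542 F [-0.8 -0.7 -1.8] t 6.45
```

apply_moves --pt "1 -1 0.8 -8.9 0 0 0" --pt "1 -2.9 2.4 -26.6 0 0 0" --pt "1 -3.9 3.2 -35.5 0 0 0" --pt "1 -3.9 3.2 -35.5 0 0 0" --pt "1 -3.9 3.2 -35.5 0 0 0" --pt "1 -3.9 3.2 -35.5 0 0 0" --pt "1 -3.9 3.2 -35.5 0 0 0" --pt "1 -3.9 3.2 -35.5 0 0 0" --pt "1 -3.9 3.2 -35.5 0 0 0" --pt "1 -3.9 3.2 -35.5 0 0 0" --pt "1 -3.9 3.2 -35.5 0 0 0" --pt "1 -3.9 3.2 -35.5 0 0 0" --pt "1 -3.9 3.2 -35.5 0 0 0" --pt "1 -2.9 2.4 -26.6 0 0 0" --pt "1 -1 0.8 -8.9 0 0 0" --pt "1 0 0 0 0 0 0" --pt "1 0 0 0 0 0 0" --pt "1 0 0 0 0 0 0"

```text
time: 8.25
tool_pos: [0.6263, 0.1427, 0.1925]
tool_rot: [-0.153, -0.272, -0.651, 0.692]
contact_force: [-0.8, -0.1, -2.6]
gripper_width: 0.706
```

Run:
```python
from h import *
go(orient(-10,35),PL+[0,0,.0403+.12])
w=manip.grab_frame('wrist');t=manip.grab_frame('top')
cv2.imwrite('pics/w4.png',w);cv2.imwrite('pics/t4.png',t)
c=cv2.resize(t[110:240,170:320],(443,384),interpolation=cv2.INTER_CUBIC)
cv2.imwrite('pics/c4.png',np.hstack([w[:,80:430],c]))
```

```text
rotvec deg [-0.29 -0.05 -0.08]
shift mm now-axes [-1.2 -2.6 -2.5] target axes [-1.2 -2.6 -2.5]
pos [0.6263 0.1427 0.1925] y [ 0.565 -0.105 -0.818] z [-0.177 -0.984  0.004] q [ 0.19 -0.14  1.98 -0.32  0.75  2.11] w 0.7060479516060097 F [-0.8 -0.1 -2.6] t 8.25
```

View pics/c4.png

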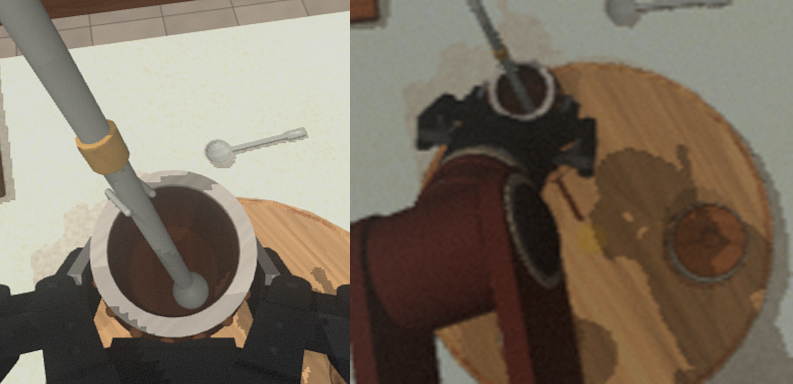

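Run:
```python
from h import *
s=manip.state();p=np.array(s['tool_pos']);K,T=cam('top')
print('rim top',onz(K,T,(227.8,140.8),p[2]+.0397))
Kw,Tw=cam('wrist',s)
W=[onz(Kw,Tw,q,p[2]+.0397) for q in[(170,254),(337,254),(253.5,170),(253.5,337)]];print('rim wrist',np.mean(W,0)-p,np.mean(W,0))
t=cv2.imread('pics/t4.png')
for a in(25,30,35):
    r=np.radians(a);print(a,proj(K,T,np.array([.627+.076*np.cos(r),.142+.076*np.sin(r),p[2]-.0403+.159])))
c=cv2.resize(t[85:150,200:245],None,fx=8,fy=8,interpolation=cv2.INTER_CUBIC);cv2.imwrite('pics/c5.png',c)
```

```text
rim top [0.62654243 0.14223384 0.2324616 ]
rim wrist [ 0.00155776 -0.00084514  0.0397    ] [0.62801136 0.14186502 0.2324616 ]
25 [209.68245703 100.1325618 ]
30 [206.91097605 101.55857546]
35 [204.27196687 103.21256971]
```

View pics/c5.png

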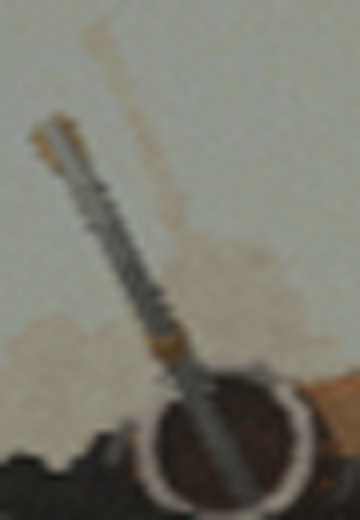

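Seen from the top, the tip is at about (206,101) px. That means the bombilla points at about 31°, against 30° for the line. The lateral error is about 3 mm in y, which I'll correct while going down.

apply_moves --pt "1 0.8 -0.6 -2.8 0 0 0" --pt "1 5.7 8.2 0 0 0 0" --pt "1 11.5 16.4 0 0 0 0" --pt "1 11.5 16.4 0 0 0 0" --pt "1 11.5 16.4 0 0 0 0" --pt "1 11.5 16.4 0 0 0 0" --pt "1 5.7 8.2 0 0 0 0" --pt "1 2.9 4.1 0 0 0 0" --pt "1 0 0 0 0 0 0" --pt "1 0 0 0 0 0 0" --pt "1 0 0 0 0 0 0"

```text
time: 9.45
tool_pos: [0.6272, 0.1466, 0.0893]
tool_rot: [-0.154, -0.272, -0.652, 0.691]
contact_force: [0.5, 0.4, -1.5]
gripper_width: 0.707
```

Run:
```python
from h import *
go(orient(-10,35),PL+[0,0,.0403])
s=manip.state();p=np.array(s['tool_pos']);t=manip.grab_frame('top');K,T=cam('top')
q=proj(K,T,p+[.001,0,.0397]);print(q);x,y=q.astype(int)
cv2.imwrite('pics/t6.png',t)
cv2.imwrite('pics/c6.png',cv2.resize(t[y-50:y+25,x-40:x+40],None,fx=7,fy=7,interpolation=cv2.INTER_CUBIC));print(x-40,y-50)
```

```text
rotvec deg [-0.19 -0.02 -0.25]
shift mm now-axes [ 8.7 11.   1.5] target axes [ 8.6 11.   1.6]
pos [0.6272 0.1466 0.0893] y [ 0.568 -0.103 -0.817] z [-0.176 -0.984  0.002] q [ 0.2   0.01  2.03 -0.42  0.56  2.24] w 0.7068746774234846 F [ 0.5  0.4 -1.5] t 9.45
[229.55101088 149.87438168]
189 99
```

View pics/c6.png

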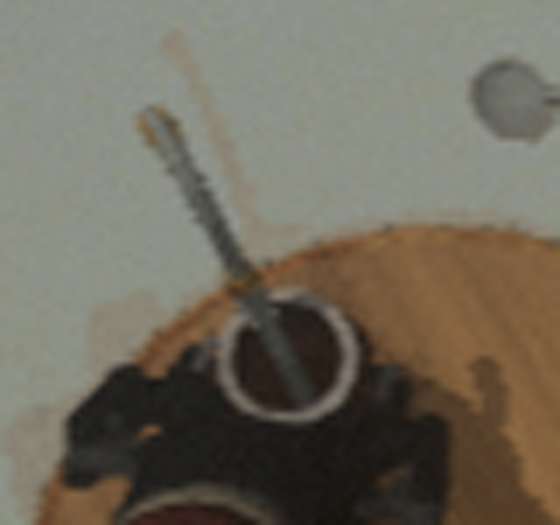

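The rim centre is at (229.7,149.3) px, so the gourd is near (0.6295,0.1462), about 3 mm off. I'll correct that and then lower slowly.

apply_moves --pt "1 1.9 -1.3 1.4 0 0 0" --pt "1 2.3 3.3 0 0 0 0" --pt "1 2.3 3.3 0 0 0 0" --pt "1 1.1 1.6 0 0 0 0" --pt "1 0 0 0 0 0 0" --pt "1 0 0 0 0 0 0" --pt "1 0 0 0 0 0 0"

```text
time: 10.2
tool_pos: [0.624, 0.1454, 0.0778]
tool_rot: [-0.153, -0.272, -0.652, 0.691]
contact_force: [-0.7, 0.1, -2.1]
gripper_width: 0.704
```

apply_moves --pt "1 0.6 0.8 0 0 0 0" --pt "1 0 0 0 0 0 0" --pt "1 0.6 0.8 0 0 0 0" --pt "1 0 0 0 0 0 0" --pt "1 0 0 0 0 0 0"

```text
time: 10.7
tool_pos: [0.6237, 0.1454, 0.0756]
tool_rot: [-0.153, -0.271, -0.652, 0.692]
contact_force: [-0.6, 0.7, -1.6]
gripper_width: 0.703
```

apply_moves --pt "1 0.3 0.4 0 0 0 0" --pt "1 0 0 0 0 0 0" --pt "1 0 0 0 0 0 0"

```text
time: 11.0
tool_pos: [0.6239, 0.1454, 0.0754]
tool_rot: [-0.153, -0.272, -0.652, 0.691]
contact_force: [-0.5, -0.1, -0.8]
gripper_width: 0.706
```

apply_moves --pt "1 0.3 0.4 0 0 0 0" --pt "1 0 0 0 0 0 0" --pt "1 0 0 0 0 0 0"

```text
time: 11.3
tool_pos: [0.6242, 0.1453, 0.0753]
tool_rot: [-0.154, -0.272, -0.651, 0.691]
contact_force: [-2.6, -2.3, 3.0]
gripper_width: 0.705
```

Contact reads about 5 N. I'll ease the pressure slightly before letting go.

apply_moves --pt "1 -0.2 -0.2 0 0 0 0" --pt "1 0 0 0 0 0 0" --pt "1 0 0 0 0 0 0"

```text
time: 11.6
tool_pos: [0.6241, 0.1454, 0.0753]
tool_rot: [-0.154, -0.272, -0.652, 0.691]
contact_force: [-2.1, -2.5, 3.4]
gripper_width: 0.702
```

Run:
```python
from h import *
go(orient(-10,35))
t=manip.grab_frame('top');cv2.imwrite('pics/t7.png',t)
cv2.imwrite('pics/c7.png',cv2.resize(t[105:185,190:290],None,fx=7,fy=7,interpolation=cv2.INTER_CUBIC))
```

```text
rotvec deg [-0.22  0.01 -0.16]
pos [0.6241 0.1454 0.0753] y [ 0.566 -0.104 -0.818] z [-0.176 -0.984  0.003] q [ 0.2   0.03  2.04 -0.43  0.53  2.26] w 0.7015893240294808 F [-2.1 -2.5  3.4] t 11.6
```

View pics/c7.png

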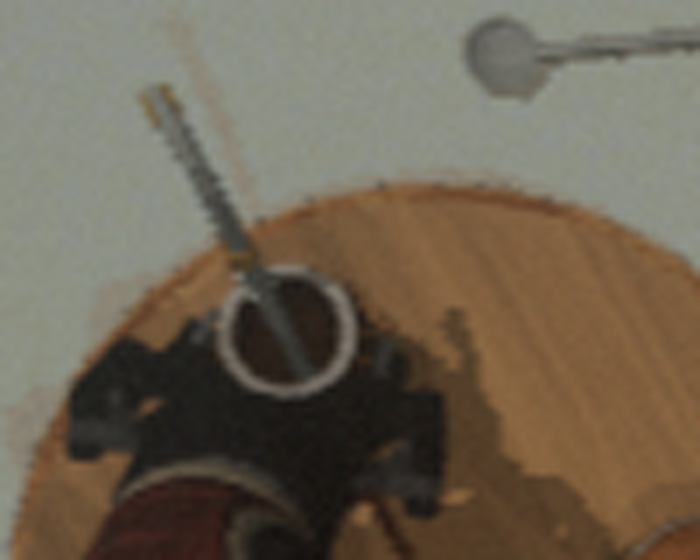

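The rim centre is at about (230.7,151.7) px with the bombilla pointing out over the rim. I'll check the numbers before releasing.

Run:
```python
from h import *
K,T=cam('top');c=onz(K,T,(230.7,151.7),.115);tip=onz(K,T,(190+158/7-.4,105+100/7-.4),.193)
print(c,c-PL,np.degrees(np.arctan2(*(tip-c)[1::-1])),np.linalg.norm((tip-c)[:2]))
a=cv2.cvtColor(cv2.imread('pics/top0.png'),6);b=cv2.cvtColor(cv2.imread('pics/t7.png'),6)
# sugar bowl shift
r=cv2.matchTemplate(b[165:215,268:320],a[172:208,275:312],cv2.TM_CCOEFF_NORMED);print(cv2.minMaxLoc(r))
```

```text
[0.62649315 0.14478288 0.115     ] [ 0.00029315 -0.00041712  0.08      ] 31.095622071419843 0.07468922659828331
(-0.12461183965206146, 0.8857231736183167, (0, 14), (7, 7))
```

apply_moves --pt "1 -0.3 -0.4 0 0 0 0" --pt "1 0 0 0 0 0 0" --pt "1 0 0 0 0 0 0"

```text
time: 11.95
tool_pos: [0.6238, 0.1456, 0.0753]
tool_rot: [-0.153, -0.272, -0.652, 0.691]
contact_force: [0.5, 0.8, 0.8]
gripper_width: 0.706
```

apply_moves --pt "-0.45 0 0 0 0 0 0" --pt "-0.5 0 0 0 0 0 0" --pt "-0.6 0 0 0 0 0 0" --pt "-0.7 0 0 0 0 0 0" --pt "-0.85 0 0 0 0 0 0" --pt "-1 0 0 0 0 0 0" --pt "-1 0 0 0 0 0 0" --pt "-1 0 0 0 0 0 0" --pt "-1 0 0 0 0 0 0"

```text
time: 12.85
tool_pos: [0.6238, 0.1454, 0.0754]
tool_rot: [-0.153, -0.271, -0.652, 0.692]
contact_force: [0.1, 0.3, -0.2]
gripper_width: 1.003
```

Run:
```python
from h import *
go(orient(-10,35))
w=manip.grab_frame('wrist');cv2.imwrite('pics/w8.png',w)
```

```text
rotvec deg [-0.23  0.02 -0.12]
pos [0.6238 0.1454 0.0754] y [ 0.566 -0.104 -0.818] z [-0.176 -0.984  0.003] q [ 0.2   0.03  2.04 -0.43  0.54  2.26] w 1.0025705324409653 F [ 0.1  0.3 -0.2] t 12.85
```

View pics/w8.png

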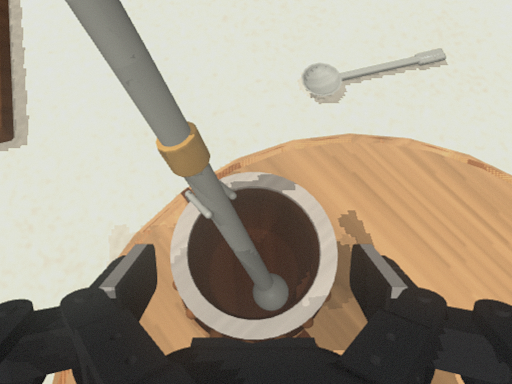

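The fingers are clear on both sides and the gourd is standing. I'll back out along the fingers.

apply_moves --pt "-1 0 -5 0 0 0 0" --pt "-1 0 -10 0 0 0 0" --pt "-1 0 -20 0 0 0 0" --pt "-1 0 -20 0 0 0 0" --pt "-1 0 -25 0 0 0 0" --pt "-1 0 -25 0 0 0 0" --pt "-1 0 -25 0 0 0 0" --pt "-1 0 -25 0 0 0 0" --pt "-1 0 -20 0 0 0 0" --pt "-1 0 -10 0 0 0 0" --pt "-1 0 0 0 0 0 0" --pt "-1 0 0 0 0 0 0" --pt "-1 0 0 0 0 0 0" --pt "-1 0 0 0 0 0 0" --pt "-1 0 0 0 0 0 0"

```text
time: 14.4
tool_pos: [0.519, 0.1644, 0.2256]
tool_rot: [-0.153, -0.271, -0.651, 0.692]
contact_force: [0.2, 0.0, 0.1]
gripper_width: 0.998
```

Run:
```python
from h import *
go(orient(-10,35))
t=manip.grab_frame('top');s=manip.grab_frame('side');cv2.imwrite('pics/t9.png',t)
cv2.imwrite('pics/c9.png',np.hstack([cv2.resize(t[105:185,190:270],None,fx=5,fy=5,interpolation=cv2.INTER_CUBIC),cv2.resize(s[120:280,200:360],None,fx=2.5,fy=2.5,interpolation=cv2.INTER_CUBIC)]))
```

```text
rotvec deg [-0.28  0.03 -0.03]
pos [0.519  0.1644 0.2256] y [ 0.564 -0.104 -0.819] z [-0.176 -0.984  0.004] q [ 0.3  -0.43  2.15 -0.35  0.89  2.19] w 0.9976446548568999 F [0.2 0.  0.1] t 14.4
```

View pics/c9.png

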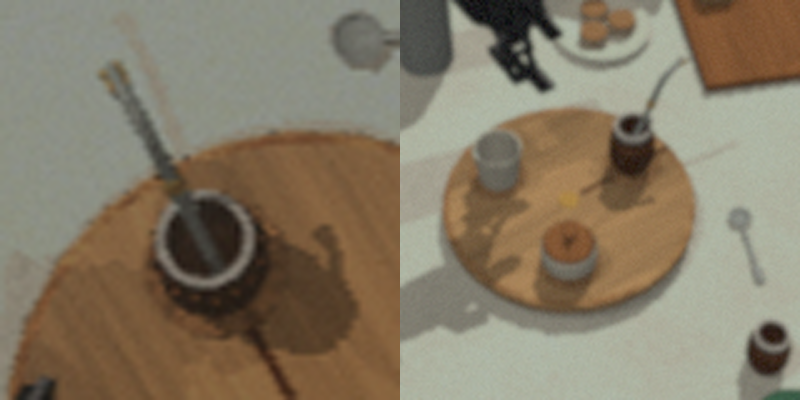

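Run:
```python
from h import *
K,T=cam('top');c=onz(K,T,(190+206/5-.4,105+240/5-.4),.115);tip=onz(K,T,(190+112/5-.4,105+72/5-.4),.193)
print('gourd-place',(c-PL)[:2],'ang',np.degrees(np.arctan2(*(tip-c)[1::-1])))
l=onz(K,T,(190+290/5-.4,105+390/5-.4),.032)[:2];m=onz(K,T,(190+250/5-.4,105+330/5-.4),.032)[:2];print('line ang',np.degrees(np.arctan2(*(m-l)[::-1])))
a=cv2.cvtColor(cv2.imread('pics/top0.png'),6);b=cv2.cvtColor(cv2.imread('pics/t9.png'),6)
print('sugar',cv2.minMaxLoc(cv2.matchTemplate(b[165:215,268:320],a[172:208,275:312],5))[1::2])
manip.job_done();print(manip.state()['time'])
```

```text
gourd-place [-0.00206992 -0.00067584] ang 30.720956323813798
line ang 33.13832930186525
sugar (0.9503762722015381, (7, 7))
the job is handed in; nothing more can be done
the job is handed in; nothing more can be done
```

The gourd is standing on the empty cork place with the bombilla pointing outward along the inlaid line, and the job is handed in. No verdict came back. The last clock reading before hand-in was 14.4 s, against the 53 s limit.

- **Handling:** I held it by the belly with the hand leaning 35° and carried it upright. I lowered it until it touched (about 5 N), eased off to roughly its own weight, then opened the fingers slowly and backed away.
- **Position:** in the last top view the gourd is about 2 mm from the centre of the cork, and the bombilla points at 30.7°. The line measured 30° at the start.
- **Lazy susan:** the sugar bowl's image matched its starting position with no pixel shift, so the disc has not visibly turned. A rough reading off the short piece of line still visible gave 33°. That disagrees by 3°, but I put it down to picking pixels on such a short segment.
- **Contact:** after release and backing off, the tool read about 0.2 N, so it is touching nothing. In the last pictures the other things on the turntable, the spoon and the small gourd look undisturbed. Only the sugar bowl was checked by measurement.

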